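# Clear the case rack, pack the drill-bit cases and close the stop

## Task

First clear every bamboo offcut, on the rack and on the bench, into the black scrap bin. Then stand all the grey drill-bit cases upright side by side on the rack's base between its fixed wall and the sliding stop, broad faces towards the wall, and last push the stop up so that the whole row is snug against the wall with no gaps. Leave the other tools on the bench where they are.

Things in the scene. Friction and masses are not known exactly. Their poses are not given: they have to be found in the camera images.
- rack: Plywood case rack fixed to the bench: flat base 110 mm (its x) by 300 mm (its y) and 8 mm thick, open along both long sides, with an upright fixed wall across its +y end (12 mm thick, top 88 mm above the bench, inner face at rack y = +135 mm). Origin: centre of the underside, on the bench; z up.
- stop (a joint): The sliding end stop, an aluminium plate 100 mm wide and 10 mm thick across the rack (top about 90 mm above the bench) on the rack base. Joint value in m: 0 is farthest from the fixed wall (200 mm between stop face and wall) and it grows as the stop slides along rack +y towards the wall (gap = 0.200 - value; range 0 to 0.19). It slides with about 2 N of friction and stays where it is left.
- stop_face (a point): Point on the middle of the stop's face that looks at the wall, 49 mm above the bench; axes parallel to the rack's.
- stop_handle (a point): Top centre of the stop's black handle block, 76 mm above the bench, on the side of the stop away from the wall: 40 mm (rack x) by 24 mm (rack y), standing 62 mm tall on the stop's foot. Its centre is 60 mm behind the stop face (rack -y); it can be pushed on its back or gripped from above.
- bin: Black open scrap bin fixed on the bench, 160 mm (x) by 200 mm (y), 80 mm tall, walls and floor 5 mm. Origin: centre of the underside.
- case1: Grey hard-plastic drill-bit case with a black seam and latch, standing upright on the bench: 62 mm wide (x), 26 mm thick (y), 110 mm tall (z), about 160 g. Origin: centre of its underside. Three 26 mm and two 34 mm cases exist; three to five of the five are present.
- case2: Grey hard-plastic drill-bit case with a black seam and latch, standing upright on the bench: 62 mm wide (x), 26 mm thick (y), 110 mm tall (z), about 160 g. Origin: centre of its underside. Three 26 mm and two 34 mm cases exist; three to five of the five are present.
- case3: Grey hard-plastic drill-bit case with a black seam and latch, standing upright on the bench: 62 mm wide (x), 34 mm thick (y), 110 mm tall (z), about 200 g. Origin: centre of its underside. Three 26 mm and two 34 mm cases exist; three to five of the five are present.
- case4: Grey hard-plastic drill-bit case with a black seam and latch, standing upright on the bench: 62 mm wide (x), 34 mm thick (y), 110 mm tall (z), about 200 g. Origin: centre of its underside. Three 26 mm and two 34 mm cases exist; three to five of the five are present.
- case5: Grey hard-plastic drill-bit case with a black seam and latch, standing upright on the bench: 62 mm wide (x), 26 mm thick (y), 110 mm tall (z), about 160 g. Origin: centre of its underside. Three 26 mm and two 34 mm cases exist; three to five of the five are present.
- offcut1: Bamboo offcut block, 64 mm long (x), 32 mm wide (y), 26 mm high (z), about 35 g, lying on the rack base where the cases belong. Origin: centre of its underside. Two or three of the three offcuts are present.
- offcut2: Bamboo offcut block, 64 mm long (x), 32 mm wide (y), 26 mm high (z), about 35 g, lying on the rack base where the cases belong. Origin: centre of its underside. Two or three of the three offcuts are present.
- offcut3: Bamboo offcut block, 64 mm long (x), 32 mm wide (y), 26 mm high (z), about 35 g, lying on the bench. Origin: centre of its underside. Two or three of the three offcuts are present.
- deburrer: Black-handled deburring tool lying on the bench, 130 mm long (x), 16 mm thick. Bystander, to be left alone. Origin: centre of its underside.
- square: Steel try square lying flat, 160 by 100 mm, 14 mm thick. Bystander, to be left alone. Origin: centre of its underside.
- dispenser: Clear screw dispenser with a push button on top, 74 mm square, 97 mm tall. Bystander, to be left alone. Origin: centre of its underside.
- cup: Wooden pencil cup, 72 mm across, 95 mm tall, pencils to 160 mm. Bystander, to be left alone. Origin: centre of its underside.
- tape: Black tape measure standing on edge, 70 by 36 mm, 65 mm tall. Bystander, to be left alone. Origin: centre of its underside.

How it is judged:
By the outcome, as a careful person would: the job done as asked, in the order asked, and still so for the second after the job is handed in, with the robot touching nothing.
Of case1, case2, case3, case4, case5 only 3 to 5 are there at a start; the rules pass over those that are not, and their reading is None.
Of offcut1, offcut2, offcut3 only 2 to 3 are there at a start; the rules pass over those that are not, and their reading is None.
At some moment in a run one of offcut1, offcut2, offcut3 may be knocked a few centimetres aside while the robot is not near it.
Once in a run the grip may slacken for a moment while it holds something.
It also fails if it takes over 210 s, if anything falls off the work surface, if the arm or the gripper's body presses on something with over 40 N, if the wrist force passes 120 N, or if a joint passes its speed limit or range.

## Robot

A 7-joint arm with a two-finger parallel gripper is mounted at the origin on the work surface. World frame = base frame: x ahead of the robot, y to its left, z up, the work surface at z = 0. Lengths are in m, angles in rad, forces in N, time in s.
With the tool pointing down it reaches from about 0.425 to 0.875 m from the base axis. Payload 4.7 kg.
Tool frame: the origin (TCP) lies at the very end of the fingers, on their centre line; the grasp point (between the pads) lies robot.tcp_to_grasp behind it (robot.tcp_to_grasp is the distance from the TCP to the grasp point, in m); z points along the fingers, y is the line along which they close (so a half turn about z gives the same grasp; the last joint's range is limited). The gripper opens to 87 mm and grips with 3 to 60 N. Pads are 19 mm wide; open, the fingers measure 117 mm over their backs; the gripper's body (75 mm by 190 mm) begins 51 mm behind the grasp point.
Start: joints at [1.291, 0.321, -0.07, 1.45, 0.023, 1.371, -0.057], TCP at [0.188, -0.622, 0.223] pointing down, gripper open.
Joint ranges: [-2.86, 2.86], [-0.3, 2.09], [-1.38, 1.24], [0.06, 2.45], [-1.56, 4.7], [0.09, 2.05], [-2.69, 2.69]. Speed limits (rad/s): [2.57, 2.57, 3.14, 3.14, 3.14, 3.14, 3.14].

## Interface

Orientations are given as a unit quaternion [w, x, y, z].
In Python, from plant import robot gives the robot as it stands. Calls block until the motion is done:
- robot.move_to(position, orientation): joint-space move of the TCP to a pose.
- robot.move_linear(position, ori=None, vel=0.15, force_limit=None): straight line of the TCP; ori=None keeps the orientation; vel is the mean speed in m/s. With force_limit (N) it stops when the force on the tool has changed by that much, and returns True; else False.
- robot.movej(angles): joint-space move.
- robot.command_gripper(opening): opening from 0.0 (shut) to 1.0 (fully open); the grip force is fixed at half the most; returns when the fingers have stopped.
- robot.wait(seconds).
- robot.ik(position, orientation): joint angles nearest the present ones, or None.
- robot.read_state(): the state.
- robot.snapshot(name): name is "side" or "top" or "wrist"; returns the picture (384x512x3 uint8, red, green, blue); there is no depth.
- robot.camera_params(name): a dict with "mtx" (3x3 intrinsics, pixels), "rvec" (rotation vector, rad) and "tvec" (3), from world to camera coordinates, as OpenCV has them; the wrist camera has in their place "hand_eye" (4x4, takes a point from camera to tool coordinates, whose origin is the TCP and whose axes are the flange's). Camera axes: x right, y down, z forward; pixel columns grow to the right and rows downward; lengths in m; the calibration is good to about 2 mm. A picture is of the moment at which its call begins: read the wrist's pose just before it. camera_params takes no time and is no camera call.
A pose or a line that the arm cannot do raises robot.PlanningError and nothing moves.
- robot.hand_in(): hands the job in; it is judged then, once.
The state is a dict: "clock": time; "joint_positions": joint angles; "joint_velocities": joint speeds; "joint_torque": joint torques, N m; "tool_pos": TCP position; "ee_rot": TCP orientation; "wrist_force": force on the tool from outside, world axes, zero at the start; "ft_torque": the same for the moment, N m; "finger_gap": opening from 0.0 (shut) to 1.0 (fully open); "gripper_force": force on a finger pad.
Only numpy, scipy, OpenCV 4.12 (cv2) and the standard library are available. Lean on these libraries where they do the work, as an engineer would, in place of code of your own. Each camera call takes 0.05 s, during which the arm holds its last target. There are 200 camera calls.

## Working session

There is one attempt and no reset: what is moved stays moved. The work goes in short steps, each a Python script; the robot and the scene stay as the last script left them, time stands still between calls to the robot, and variables do not carry over. Pictures are saved under pics/ and viewed, at most 14 in all, crops included, and the job is handed in when it is done.

```bash
mkdir -p pics; ls
python3 - <<'E'
from plant import robot
import cv2
for n in("top","side"):
    im=robot.snapshot(n); cv2.imwrite(f"pics/{n}0.png",im[:,:,::-1]); print(n,robot.camera_params(n))
s=robot.read_state(); print(s["clock"],s["tool_pos"],s["ee_rot"],robot.tcp_to_grasp,robot.camera_params("wrist"))
E
```

```text
pics
plant.py
top {'mtx': array([[443.08371412,   0.        , 256.11738723],
       [  0.        , 443.08371412, 188.76961056],
       [  0.        ,   0.        ,   1.        ]]), 'rvec': array([ 2.16724558, -2.1595387 ,  0.17800416]), 'tvec': array([0.01994399, 0.52623413, 1.17514172])}
side {'mtx': array([[498.76972616,   0.        , 254.31058999],
       [  0.        , 498.76972616, 194.69343083],
       [  0.        ,   0.        ,   1.        ]]), 'rvec': array([ 0.09526738, -2.78666416,  1.4076435 ]), 'tvec': array([0.51978416, 0.07195597, 1.64614869])}
0.1 [ 0.18807099 -0.62169338  0.2215886 ] [-8.22072112e-04  9.89224022e-01  1.46407439e-01 -1.44338083e-04] 0.0187 {'mtx': array([[276.66297507,   0.        , 254.77233907],
       [  0.        , 276.66297507, 190.00772748],
       [  0.        ,   0.        ,   1.        ]]), 'hand_eye': array([[ 4.42897796e-04, -9.57425636e-01, -2.88679677e-01,
         7.97009856e-02],
       [ 9.99999847e-01,  3.28214950e-04,  4.45671555e-04,
        -7.56118493e-04],
       [-3.31948386e-04, -2.88679830e-01,  9.57425635e-01,
        -1.62489558e-01],
       [ 0.00000000e+00,  0.00000000e+00,  0.00000000e+00,
         1.00000000e+00]])}
```

View pics/top0.png

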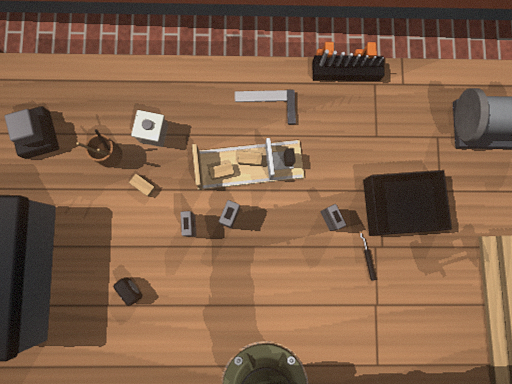

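View pics/side0.png

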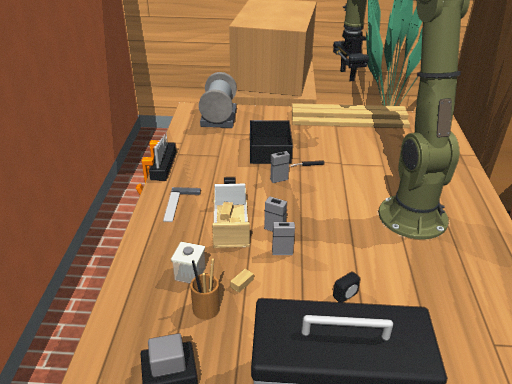

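```bash
cat > h.py <<'E'
import numpy as np, cv2
from scipy.spatial.transform import Rotation as R
def cam(robot,name,st=None):
    p=robot.camera_params(name)
    if name=="wrist":
        s=st or robot.read_state(); w,x,y,z=s["ee_rot"]
        T=np.eye(4);T[:3,:3]=R.from_quat([x,y,z,w]).as_matrix();T[:3,3]=s["tool_pos"]
        T=T@p["hand_eye"]; return p["mtx"],T[:3,:3],T[:3,3]
    M=cv2.Rodrigues(p["rvec"])[0]; return p["mtx"],M.T,-M.T@p["tvec"]
def pt(c,uv,z):
    K,Rw,o=c; uv=np.atleast_2d(np.asarray(uv,float))
    d=np.c_[uv,np.ones(len(uv))]@np.linalg.inv(K).T@Rw.T
    return o+d*((z-o[2])/d[:,2])[:,None]
def px(c,P):
    K,Rw,o=c; q=(np.atleast_2d(P)-o)@Rw@K.T; return q[:,:2]/q[:,2:]
def down(yaw): # tool z down, tool y (closing line) at angle yaw in the world plane
    # columns: x, y=(cos,sin,0), z=(0,0,-1), x=y×z
    y=np.array([np.cos(yaw),np.sin(yaw),0]);z=np.array([0,0,-1.]);x=np.cross(y,z)
    q=R.from_matrix(np.c_[x,y,z]).as_quat(); return [q[3],q[0],q[1],q[2]]
E
python3 - <<'E'
import cv2
im=cv2.imread("pics/top0.png")[110:260,110:320]
cv2.imwrite("pics/z1.png",cv2.resize(im,None,fx=3.8,fy=3.8,interpolation=cv2.INTER_CUBIC))
from h import *; from plant import robot
c=cam(robot,"top")
print(c[2]); P=lambda *a:print(pt(c,*a).round(3).tolist())
P([[186,222],[229,211],[335,214]],.11)
P([[250,157],[222,170]],.034);P([[142,184]],.026)
P([[369,178],[443,171],[451,234],[370,235]],.08)
E
```

```text
[0.36127685 0.05499139 1.23480086]
[[0.43, 0.201, 0.11], [0.459, 0.093, 0.11], [0.452, -0.178, 0.11]]
[[0.615, 0.039, 0.034], [0.578, 0.116, 0.034]]
[[0.539, 0.334, 0.026]]
[[0.551, -0.277, 0.08], [0.571, -0.478, 0.08], [0.403, -0.489, 0.08], [0.4, -0.275, 0.08]]
```

View pics/z1.png

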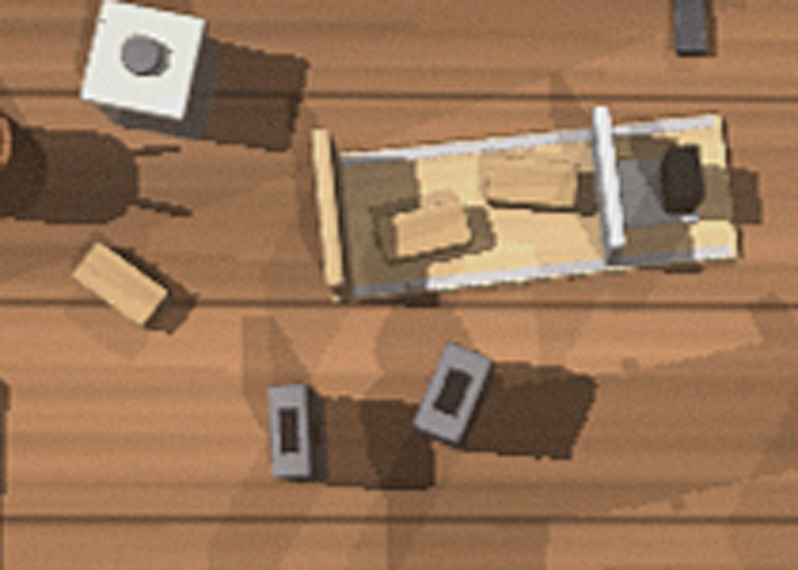

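```bash
python3 - <<'E'
from h import *; from plant import robot
c=cam(robot,"top")
Z=lambda a:(np.array(a)+.5)/3.8-.5+110
def show(n,a,z):
    P=pt(c,Z(a),z)[:,:2]; e=np.linalg.norm(P-np.roll(P,-1,0),axis=1)
    d=[np.degrees(np.arctan2(*(P[(i+1)%4]-P[i])[::-1])) for i in range(4)]
    print(n,P.mean(0).round(4),"edges",e.round(3),"deg",np.round(d,1))
show("wall",[(313,130),(328,130),(343,285),(328,290)],.088)
show("stop",[(594,108),(608,108),(624,245),(610,248)],.09)
show("base",[(341,160),(722,116),(738,257),(350,300)],.008)
show("hand",[(665,145),(698,145),(702,212),(668,210)],.076)
show("offA",[(486,158),(577,163),(577,207),(484,203)],.034)
show("offB",[(388,213),(462,199),(472,240),(398,258)],.034)
show("off3",[(97,242),(168,290),(146,326),(72,275)],.026)
show("c1",[(268,387),(307,384),(312,476),(275,480)],.11)
show("c2",[(452,342),(493,362),(462,445),(415,424)],.11)
E
python3 - <<'E'
import sys; sys.path.insert(0,".")
from plant import robot; from h import *
# wrist looks: check reachable
for p,y in [((.52,.05,.30),0),((.45,-.18,.30),0),((.45,.15,.3),0),((.54,.33,.3),0),((.49,-.38,.3),0)]:
    for a in (0,np.pi): print(p,a,np.round(robot.ik(p,down(a)),2) if robot.ik(p,down(a)) is not None else None)
E
```

```text
wall [0.5825 0.1813] edges [0.01  0.109 0.011 0.113] deg [ -89.5 -173.5  109.1    6.4]
stop [ 0.6057 -0.0129] edges [0.01  0.098 0.01  0.1  ] deg [ -89.5 -173.6  102.6    6.3]
base [0.5995 0.0345] edges [0.286 0.107 0.288 0.105] deg [ -82.8 -174.3   96.7    4.7]
hand [ 0.6083 -0.066 ] edges [0.023 0.048 0.024 0.047] deg [ -89.5 -177.2   87.     2.2]
offA [0.6129 0.0405] edges [0.066 0.033 0.068 0.033] deg [ -92.8 -180.    87.9   -2.1]
offB [0.5794 0.1134] edges [0.054 0.031 0.055 0.034] deg [ -78.7 -166.   104.3   13.2]
off3 [0.5385 0.3359] edges [0.063 0.03  0.066 0.03 ] deg [-123.7  150.5   55.9  -35. ]
c1 [0.4272 0.2007] edges [0.026 0.061 0.024 0.062] deg [ -85.3 -175.7   96.3    5.7]
c2 [0.4532 0.0914] edges [0.031 0.059 0.034 0.06 ] deg [-115.8  160.    66.2  -23.6]
(0.52, 0.05, 0.3) 0 [ 0.11  0.03 -0.26  1.63  0.01  1.48 -0.15]
(0.52, 0.05, 0.3) 3.141592653589793 None
(0.45, -0.18, 0.3) 0 [ 0.95 -0.05 -0.6   1.7  -0.03  1.48  0.36]
(0.45, -0.18, 0.3) 3.141592653589793 [ 1.86 -0.15 -1.38  1.69 -0.15  1.48 -2.65]
(0.45, 0.15, 0.3) 0 [ 0.22 -0.07 -0.56  1.72 -0.04  1.48 -0.34]
(0.45, 0.15, 0.3) 3.141592653589793 [-1.32 -0.18  0.84  1.77  0.13  1.49  2.65]
(0.54, 0.33, 0.3) 0 [ 0.23  0.49 -1.18  1.34  0.45  1.59 -0.9 ]
(0.54, 0.33, 0.3) 3.141592653589793 [ 0.23  0.49 -1.18  1.34  0.45  1.59  2.25]
(0.49, -0.38, 0.3) 0 [ 0.98  0.26 -0.45  1.39  0.11  1.51  0.54]
(0.49, -0.38, 0.3) 3.141592653589793 [ 0.72  0.24 -0.12  1.4   0.03  1.5  -2.55]
```

```bash
cat >> h.py <<'E'
TH=np.radians(6.6); ex=np.array([np.cos(TH),np.sin(TH)]); ey=np.array([-np.sin(TH),np.cos(TH)]); RO=np.array([.5987,.0413])
def rk(x,y): return RO+x*ex+y*ey
def inrk(p): d=np.asarray(p)[:2]-RO; return np.array([d@ex,d@ey])
def go(robot,xy,z,yaw):
    j=np.array(robot.read_state()["joint_positions"]); best=None
    for a in (yaw,yaw+np.pi):
        q=robot.ik([*xy,z],down(a))
        if q is not None:
            d=np.abs(np.array(q)-j).max()
            if best is None or d<best[0]: best=(d,down(a))
    robot.move_to([*xy,z],best[1])
def lin(robot,xy,z,**k): return robot.move_linear([*xy,z],**k)
def stat(robot,t=""):
    s=robot.read_state(); print(t,"t%.1f gap %.3f gf %.1f F"%(s["clock"],s["finger_gap"]*87,s["gripper_force"]),np.round(s["wrist_force"],1),np.round(s["tool_pos"],3)); return s
E
python3 - <<'E'
from h import *; from plant import robot
c=cam(robot,"top"); Z=lambda a:(np.array(a)+.5)/3.8-.5+110
print(pt(c,Z([(82,98),(183,118),(205,20),(105,0)]),.097).round(3))
p=np.array([.613,.0405])
robot.command_gripper(.9)
go(robot,p,.2,np.radians(-2)); stat(robot,"above")
lin(robot,p,.016,force_limit=15); robot.command_gripper(.2); stat(robot,"grip")
lin(robot,p,.22,vel=.25); stat(robot,"up")
b=np.array([.48,-.42])
go(robot,b,.22,0); stat(robot,"bin"); lin(robot,b,.09,vel=.25); robot.command_gripper(.6); lin(robot,b,.22,vel=.3); stat(robot,"done")
E
```

```text
[[0.657 0.351 0.097]
 [0.643 0.281 0.097]
 [0.713 0.268 0.097]
 [0.727 0.338 0.097]]
above t3.4 gap 78.802 gf 0.0 F [ 0.1 -0.3  0.1] [0.613 0.039 0.2  ]
grip t5.6 gap 31.767 gf 29.7 F [-0.1  0.4 -0.2] [0.613 0.04  0.016]
up t6.5 gap 31.688 gf 29.7 F [-0.   0.1 -0.2] [0.612 0.04  0.218]
bin t8.3 gap 32.638 gf 2.9 F [ 0.5 -0.4 -1.2] [ 0.481 -0.418  0.22 ]
done t10.2 gap 52.698 gf 0.0 F [ 0.3 -0.4 -1. ] [ 0.48  -0.42   0.221]
```

Run:
```python
from h import *; from plant import robot
im=robot.snapshot("top"); cv2.imwrite("pics/t2.png",im[:,:,::-1])
z=cv2.resize(im[110:260,110:320],None,fx=3.8,fy=3.8,interpolation=cv2.INTER_CUBIC)
cv2.imwrite("pics/z2.png",cv2.resize(im[120:300,110:470,::-1],None,fx=2.2,fy=2.2,interpolation=cv2.INTER_CUBIC))
```

```text
(no output)
```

View pics/z2.png

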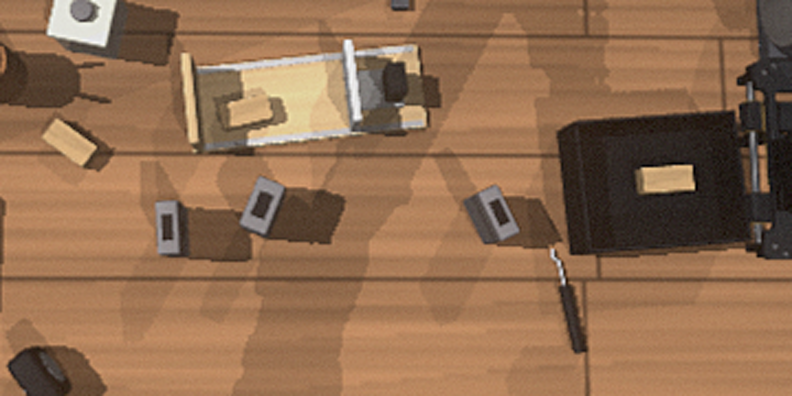

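```bash
cat >> h.py <<'E'
def offcut(robot,p,yaw,shift,z,b):
    u=np.array([np.cos(yaw),np.sin(yaw)]); p=np.asarray(p)+shift*u
    robot.command_gripper(1.0)
    go(robot,p,.22,yaw); lin(robot,p,z,vel=.2,force_limit=15); robot.command_gripper(.2); stat(robot,"grip")
    lin(robot,p,.22,vel=.25); stat(robot,"up")
    go(robot,b,.22,0); stat(robot,"bin"); lin(robot,b,.09,vel=.25); robot.command_gripper(.6); lin(robot,b,.22,vel=.3); stat(robot,"done")
E
python3 - <<'E'
from h import *; from plant import robot
offcut(robot,(.5794,.1134),np.radians(13),.018,.016,np.array([.48,-.34]))
im=robot.snapshot("top"); cv2.imwrite("pics/t3.png",im[:,:,::-1])
cv2.imwrite("pics/z3.png",cv2.resize(im[120:300,110:470,::-1],None,fx=2.2,fy=2.2,interpolation=cv2.INTER_CUBIC))
E
```

```text
grip t15.2 gap 31.692 gf 30.0 F [ 0.4  0.  -0.9] [0.597 0.117 0.016]
up t16.2 gap 31.729 gf 30.0 F [ 0.1 -0.4 -0.1] [0.596 0.117 0.218]
bin t17.9 gap 31.407 gf 30.0 F [-0.7  0.2  0.6] [ 0.481 -0.338  0.22 ]
done t19.9 gap 52.084 gf 0.0 F [ 0.1 -0.4 -0.5] [ 0.48  -0.34   0.221]
```

View pics/z3.png

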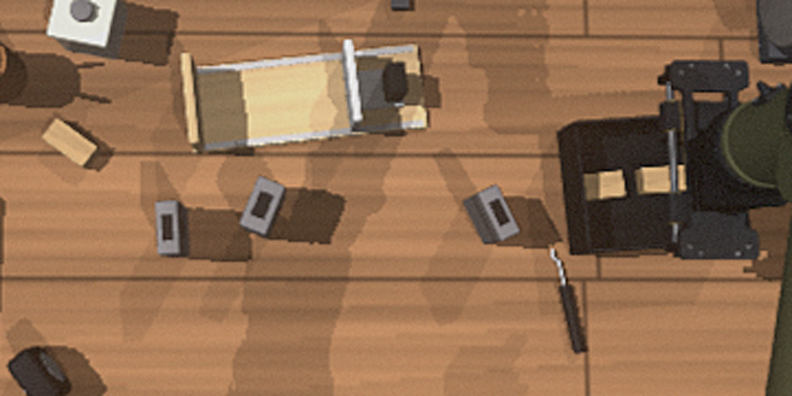

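Run:
```python
from h import *; from plant import robot
offcut(robot,(.5385,.336),np.radians(-35),-.013,.010,np.array([.455,-.38]))
ims=[]
for i,(x,y) in enumerate([(.452,-.178),(.453,.0915),(.427,.2007)]):
    go(robot,(x,y),.26,0); robot.wait(.3); s=robot.read_state(); im=robot.snapshot("wrist")
    np.save(f"w{i}.npy",np.array([*s["tool_pos"],*s["ee_rot"]])); cv2.imwrite(f"pics/w{i}.png",im[:,:,::-1]); ims.append(im[:,:,::-1])
top=robot.snapshot("top")[:,:,::-1]; cv2.imwrite("pics/t4.png",top); ims.append(top)
stat(robot)
m=np.vstack([np.hstack(ims[:2]),np.hstack(ims[2:])]); cv2.imwrite("pics/m4.png",cv2.resize(m,(800,600),interpolation=cv2.INTER_AREA))
```

```text
grip t25.4 gap 31.650 gf 30.0 F [ 0.4 -0.2  0.3] [0.528 0.343 0.01 ]
up t26.4 gap 31.961 gf 30.0 F [ 0.6 -0.2 -0.2] [0.527 0.343 0.218]
bin t28.9 gap 31.802 gf 30.0 F [-0.4  0.5 -0.3] [ 0.456 -0.379  0.22 ]
done t30.9 gap 51.904 gf 0.0 F [-1.1  0.  -0.6] [ 0.455 -0.38   0.221]
 t34.4 gap 51.900 gf 0.0 F [ 0.2 -0.3 -0.2] [0.427 0.2   0.26 ]
```

View pics/m4.png

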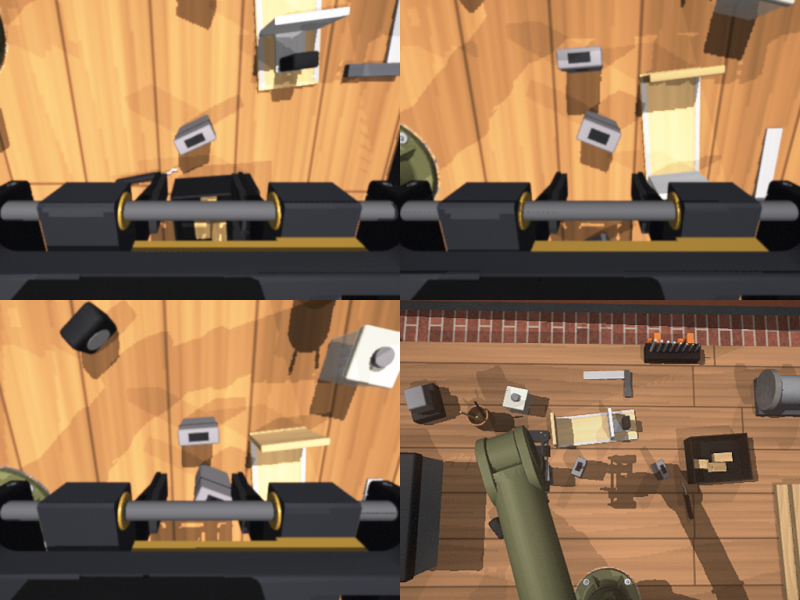

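Run:
```python
from h import *; from plant import robot
tiles=[]
for i,e in enumerate([(.452,-.178),(.453,.0915),(.427,.2007)]):
    a=np.load(f"w{i}.npy"); c=cam(robot,"wrist",{"tool_pos":a[:3],"ee_rot":a[3:]})
    im=cv2.imread(f"pics/w{i}.png"); u=px(c,[*e,.11])[0]
    hsv=cv2.cvtColor(im,cv2.COLOR_BGR2HSV)
    x,y=u.astype(int); print(i,u.round(1))
    for T in (140,):
        m=((hsv[...,1]<70)&(hsv[...,2]>T)&(im[...,0].astype(int)>=im[...,2]-5)).astype(np.uint8)
        w=np.zeros_like(m); w[max(0,y-45):y+45,x-45:x+45]=1; m*=w
        cs,_=cv2.findContours(m,cv2.RETR_EXTERNAL,cv2.CHAIN_APPROX_NONE)
        k=max(cs,key=cv2.contourArea); P=pt(c,k[:,0],.11)[:,:2].astype(np.float32)
        print(T,cv2.contourArea(k),[np.round(v,4) for v in cv2.minAreaRect(P)])
        cv2.drawContours(im,[k],-1,(0,255,0),1)
    tiles.append(cv2.resize(im[max(0,y-40):y+40,x-44:x+44],(264,240),interpolation=cv2.INTER_NEAREST))
cv2.imwrite("pics/c5.png",np.hstack(tiles))
```

```text
0 [254.9 177.8]
140 933.0 [array([ 0.4456, -0.1779]), array([0.0588, 0.0242]), np.float64(25.463)]
1 [254.5 177.8]
140 1239.5 [array([0.4527, 0.0969]), array([0.0319, 0.0573]), np.float64(68.0964)]
2 [254.4 177.7]
140 917.0 [array([0.4262, 0.2057]), array([0.0571, 0.0243]), np.float64(4.4747)]
```

View pics/c5.png

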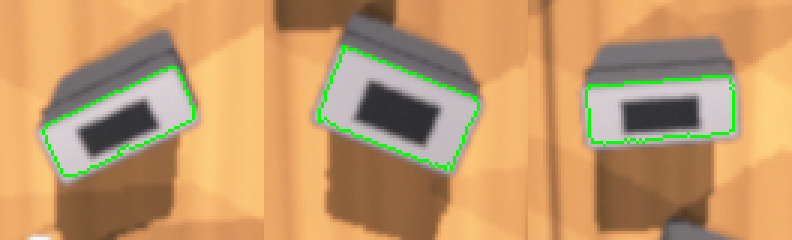

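```bash
cat >> h.py <<'E'
def case(robot,p,yaw,th,yface):
    """pick the case at p; set it on the rack against the face at rack y=yface; returns the new face"""
    p=np.asarray(p); robot.command_gripper(1.0); go(robot,p,.22,yaw)
    if lin(robot,p,.055,force_limit=12): stat(robot,"HIT"); return
    robot.command_gripper(.5); s=stat(robot,"grip")
    lin(robot,p,.25); stat(robot,"up")
    y0=yface-th/2-.012
    go(robot,rk(0,y0),.25,TH); robot.wait(.2); stat(robot,"over")
    if lin(robot,rk(0,y0),.068,force_limit=10): stat(robot,"HIT2"); return
    robot.wait(.3)
    hit=lin(robot,rk(0,y0+.025),.068,vel=.025,force_limit=4); s=stat(robot,"push %s"%hit)
    y=inrk(s["tool_pos"])[1]-.002; lin(robot,rk(0,y),.068,vel=.03)
    lin(robot,rk(0,y),.060,vel=.03,force_limit=6); s=stat(robot,"down")
    robot.command_gripper(1.0); lin(robot,rk(0,y),.25); s=stat(robot,"end"); print("y",y,"face",y-th/2); return y-th/2
E
python3 - <<'E'
from h import *; from plant import robot
case(robot,(.453,.094),np.radians(-22),.034,.135)
E
```

```text
grip t37.6 gap 61.710 gf 30.0 F [-2.  -1.2  2.3] [0.453 0.094 0.055]
up t39.0 gap 61.425 gf 30.0 F [ 0.  -0.2 -2.8] [0.452 0.094 0.249]
over t40.1 gap 62.032 gf 30.0 F [-0.1 -0.3 -1.7] [0.586 0.146 0.251]
push True t42.4 gap 61.536 gf 30.0 F [-0.6 -0.3 -1.8] [0.584 0.16  0.067]
down t42.9 gap 61.994 gf 30.0 F [0.  0.3 3.4] [0.586 0.158 0.063]
end t45.1 gap 86.918 gf 0.0 F [-0.6 -0.5  0.4] [0.585 0.157 0.249]
y 0.11722653223268958 face 0.10022653223268958
```

Run:
```python
from h import *; from plant import robot
f=case(robot,(.4265,.203),np.radians(4.5),.026,.1002)
go(robot,rk(-.02,-.03),.3,TH); s=robot.read_state(); im=robot.snapshot("wrist")[:,:,::-1]
cv2.imwrite("pics/w6.png",im)
```

```text
grip t47.9 gap 61.764 gf 30.0 F [-0.3 -0.8  2.5] [0.427 0.203 0.055]
up t49.3 gap 61.664 gf 30.0 F [ 0.7  0.4 -0.4] [0.426 0.203 0.249]
over t50.3 gap 61.927 gf 30.0 F [-0.  -0.2 -2.3] [0.589 0.117 0.251]
push True t52.6 gap 61.713 gf 30.0 F [ 0.3 -0.3 -1.2] [0.588 0.13  0.067]
down t53.1 gap 61.753 gf 30.0 F [-0.6 -0.5  2.4] [0.589 0.128 0.063]
end t55.2 gap 86.963 gf 0.0 F [ 0.6 -1.1 -0.4] [0.588 0.128 0.249]
y 0.08710395173511493 face 0.07410395173511493
```

View pics/w6.png

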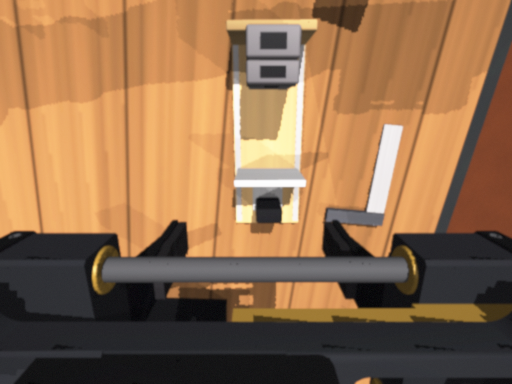

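Run:
```python
from h import *; from plant import robot
f=case(robot,(.447,-.178),np.radians(25.5),.026,.0741)
go(robot,rk(-.02,-.10),.3,TH); robot.wait(.2); s=robot.read_state(); im=robot.snapshot("wrist")[:,:,::-1]
cv2.imwrite("pics/w7.png",im); stat(robot)
c=cam(robot,"wrist",s); np.save("w7.npy",np.array([*s["tool_pos"],*s["ee_rot"]]))
print(px(c,[[*rk(0,.0525-.005),.118],[*rk(0,-.055),.09],[*rk(0,-.115),.076]]))
```

```text
grip t58.9 gap 61.874 gf 30.0 F [-1.8 -1.3  3.1] [ 0.447 -0.178  0.055]
up t60.3 gap 61.963 gf 30.0 F [-0.3  0.1 -1. ] [ 0.446 -0.178  0.249]
over t61.7 gap 61.720 gf 30.0 F [-0.6  1.  -1.4] [0.593 0.088 0.25 ]
push True t64.0 gap 62.195 gf 30.0 F [ 0.6  0.4 -1.6] [0.591 0.106 0.067]
down t64.5 gap 61.726 gf 30.0 F [0.3 0.5 2.5] [0.592 0.104 0.063]
end t66.7 gap 87.007 gf 0.0 F [-0.5  0.3 -0.6] [0.591 0.103 0.249]
y 0.06286471546304133 face 0.04986471546304133
 t67.7 gap 87.187 gf 0.0 F [-0.1 -0.1 -0.8] [ 0.59  -0.058  0.3  ]
[[272.99798745  46.20971002]
 [269.90568376 136.15550729]
 [268.57762143 177.45358808]]
```

View pics/w7.png

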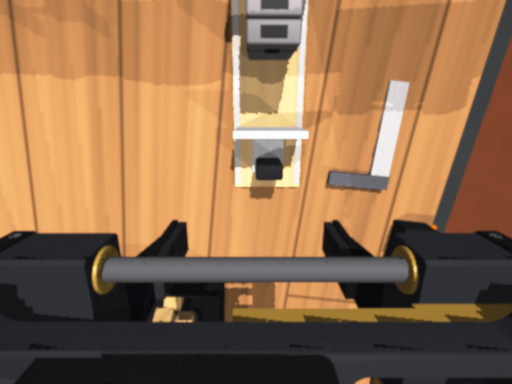

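Run:
```python
from h import *; from plant import robot
robot.command_gripper(0.0)
go(robot,rk(.0,-.165),.2,TH); lin(robot,rk(.0,-.165),.04,force_limit=10); robot.wait(.3); stat(robot,"at")
hit=lin(robot,rk(.0,-.02),.04,vel=.035,force_limit=14); robot.wait(.3); s=stat(robot,"push %s"%hit); print(inrk(s["tool_pos"]))
p=s["tool_pos"]; y=inrk(p)[1]
lin(robot,rk(.0,y-.06),.04,vel=.08); lin(robot,rk(.0,y-.06),.3); 
go(robot,rk(-.02,-.06),.3,TH); robot.wait(.2); im=robot.snapshot("wrist")[:,:,::-1]; stat(robot)
b=robot.snapshot("side")[:,:,::-1]
cv2.imwrite("pics/m8.png",np.hstack([cv2.resize(im[0:240,170:370],(400,480)),cv2.resize(b[140:284,180:300],(400,480),interpolation=cv2.INTER_CUBIC)]))
```

```text
at t71.3 gap 0.118 gf 0.0 F [-0.4  0.7 -0.9] [ 0.618 -0.123  0.04 ]
push True t75.0 gap 0.389 gf 0.0 F [ 0.1 -0.6  0.5] [0.601 0.008 0.039]
[-0.00134978 -0.03335016]
 t78.3 gap 0.645 gf 0.0 F [ 0.   0.4 -0.1] [ 0.586 -0.022  0.3  ]
```

View pics/m8.png

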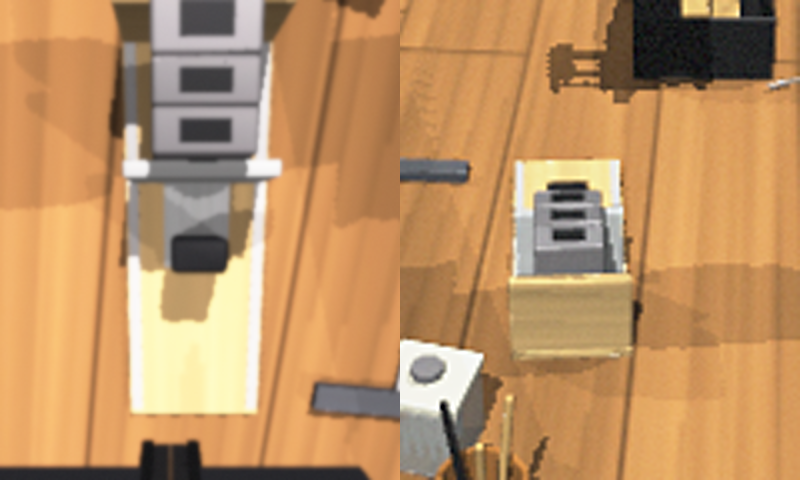

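Run:
```python
from h import *; from plant import robot
robot.command_gripper(0.0)
go(robot,rk(.0,-.10),.2,TH); lin(robot,rk(.0,-.10),.04,force_limit=10); robot.wait(.3)
hit=lin(robot,rk(.0,-.02),.04,vel=.02,force_limit=22); s=stat(robot,"push %s"%hit); print(inrk(s["tool_pos"]))
y=inrk(s["tool_pos"])[1]
lin(robot,rk(.0,y-.06),.04,vel=.08); lin(robot,rk(.0,y-.06),.3)
go(robot,rk(0,.07),.33,TH); robot.wait(.2)
go(robot,rk(-.02,.02),.3,TH); robot.wait(.2); im=robot.snapshot("wrist")[:,:,::-1]; stat(robot)
go(robot,np.array([.45,-.35]),.3,0); t=robot.snapshot("top")[:,:,::-1]
cv2.imwrite("pics/m9.png",np.hstack([cv2.resize(im[0:240,170:370],(400,480)),cv2.resize(t[120:240,180:280],(400,480),interpolation=cv2.INTER_CUBIC)]))
cv2.imwrite("pics/t9.png",t)
```

```text
push False t84.8 gap 0.485 gf 9.6 F [ -0.5 -19.9   4.9] [0.602 0.009 0.04 ]
[-0.00012399 -0.03227471]
 t89.2 gap 0.345 gf 0.0 F [-0.3  0.3 -0.2] [0.577 0.06  0.301]
```

View pics/m9.png

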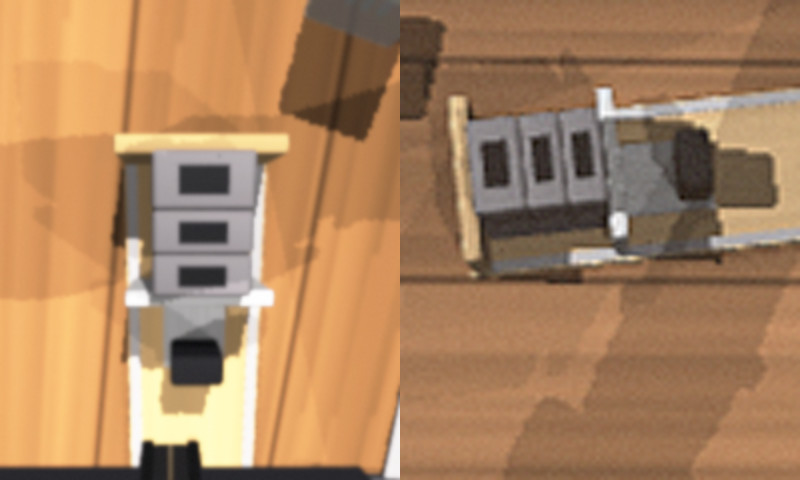

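View pics/t9.png

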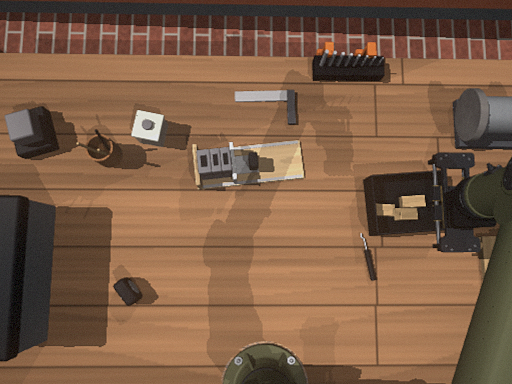

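The row of three cases sits tight between the wall and the stop. All three offcuts are in the bin (around pixel 405,208 in the top view), and the other tools have not moved.

```bash
python3 -c "
from plant import robot
print(robot.hand_in())"
```

```text
the job is handed in; nothing more can be done
None
```

The job is handed in at about 90 s of the 210 s allowed: all three offcuts are in the bin, the three cases present stand upright and snug between wall and stop, and the other tools look unmoved in the last top view; the hand-in call returned no verdict.

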